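# Hang the work lantern on the swivel hook

### The arm

A 6-joint arm with a two-finger parallel gripper is mounted at the origin on the work surface. World frame = base frame: x ahead of the robot, y to its left, z up, the work surface at z = 0. Lengths are in mm, angles in degrees, forces in N, time in s.
With the tool pointing down it reaches from about 350 to 850 mm from the base axis. Payload 8.1 kg.
Tool frame: the origin (TCP) lies midway between the tips of the shut fingers; the grasp point (between the pads) lies grip_depth behind it (grip_depth is the distance from the TCP to the grasp point, in mm); z points along the fingers, y is the line along which they close (so a half turn about z gives the same grasp; the last joint's range is limited). The gripper opens to 85 mm and grips with 20 to 120 N. Pads are 22 mm wide; open, the fingers measure 114 mm over their backs; the gripper's body (76 mm by 85 mm) begins 54 mm behind the grasp point. The pads swing forward as they close: fully open they stand 13 mm farther back than shut.
Start: joints at [58.533, 7.471, 85.268, -0, 87.261, -4.893], TCP at [268.39, 536.63, 231.292] pointing down, gripper open.
Joint ranges: [-169.43, 169.43], [-51.17, 129.36], [1.28, 143.12], [-76.62, 256.62], [0, 156.53], [-152.29, 152.29]. Speed limits (degrees/s): [136.94, 136.94, 159.86, 180, 180, 180].

### API

Orientations are given as [roll, pitch, yaw] about the fixed x, y, z axes, in that order (R = Rz(yaw) Ry(pitch) Rx(roll)).
In Python, from bench import sense, snapshot, hand_in, grip_depth gives the robot as it stands. The module is installed in compiled form; this text tells all that it offers.
- The arm moves only by the tool apply_moves, never from a script. Its argument "series" is text: rows parted by semicolons, each of 5 numbers parted by spaces: the shift along the tool's x, y, z each as a share of 0.3 m, from -1 to 1, then the turn about the tool's z as a share of 2 rad, from -1 to 1, then the gripper's target within -1 to 1 (shut at 1, half-way at 0, fully open at -1). In form: tx ty tz twist gripper; .... A call has 1 to 5 rows; each row shifts and turns the commanded pose from where the row before left it, along the tool's axes as they then stand; what a row does not reach is not made up. A row lasts 1/12 s, in which the tool goes at most 41.7 mm and 7.16 degrees, less where a joint would pass 70% of its speed; a pose out of reach is approached as far as the arm can. A call with a number of a shift or a turn outside -1 to 1 is refused whole. A call with a gripper value outside its range is refused whole. The fingers move at their own pace and stop on an object; "squeeze" is the grip in N (left out, the last holds). Time passes only in rows, so rows that do not move let the fingers close. It gives the time, the measured TCP pose, the force, the opening and the grip force at its end, in the units of the state.
- sense(): the state, without advancing time (a new reading comes with each control period).
- snapshot(name): name is "scene" or "top"; returns a dict with "frame" (384x512x3 uint8, blue, green, red), "depth" (384x512 float32, mm along the optical axis (not along the pixel's ray), 0 where there is no reading), "intrinsics" (3x3 intrinsics, pixels), "dist" ([k1, k2, p1, p2, k3] as OpenCV has them; the pictures are not rectified), "extrinsics" (4x4, takes a point from camera to world coordinates). Camera axes: x right, y down, z forward; pixel columns grow to the right and rows downward; lengths in mm; the calibration is good to about 2 mm. A picture is of the moment at which its call begins.
- hand_in(): hands the job in; it is judged then, once.
The state is a dict: "time": time; "joint_pos": joint angles; "qd": joint speeds; "joint_efforts": joint torques, N m; "tool_pos": TCP position; "tcp_rot": TCP orientation; "ft_force": force on the tool from outside, world axes, zero at the start; "wrist_torque": the same for the moment, N m; "finger_gap": finger opening in mm; "grip_force": force on a finger pad.
Only numpy, scipy, OpenCV 4.12 (cv2) and the standard library are available. Lean on these libraries where they do the work, as an engineer would, in place of code of your own. Each camera call takes 0.05 s, during which the arm holds its last target. There are 200 camera calls.

### The job

With closed fingers, swing the red swivel hook on the lamp stand round until it comes up against the orange tip of its stop screw, and lean on it there firmly but not hard for a moment so that it seats. Then pick up the yellow-capped lantern by its black loop and hang it gently on the hook so that it hangs free and still, with the hook left at its stop. Leave the other things on the bench where they are.

Things in the scene. Friction and masses are not known exactly. Their poses are not given: they have to be found in the camera images.
- lantern: Lantern, 60 mm diameter, 0.28 to 0.46 kg: black foot, white middle, tapered yellow cap (top 95 mm up), standing on the bench. On the cap an upright rigid black loop of 10 mm bars, opening 30 mm wide (y) and 42 mm high (95 to 137 mm up); round top bar along y, its top 147 mm up. Origin: centre of underside, z up; x is the way a hook passes through the loop (either way round)
- loop_top (a point): middle of the underside of the loop's top bar, 137 mm above the lantern's underside; axes as the lantern
- stand: lamp stand bolted to the bench: grey plate 140 x 140 x 12 mm, dark upright post of 24 mm diameter in its middle carrying collar, stop and hook. Origin: centre of the plate's underside; z up; its front is -x
- hook: red hook swivelling about the stand's post. Origin on that vertical axis, 210 mm up, at the rod's centre line. Hub 34 mm diameter, top 10 mm above origin. Rod 8 mm diameter along the hook's -x: level to 46 mm, dips 6 mm at 62 mm (seat), level again at 78 mm, upturned end at 84 mm, its top 17 mm above origin. Stays where left; friction needs a push of about 3 N at the seat
- hook_seat (a point): top of the rod at the bottom of the dip, where the lantern's top bar rests: 62 mm from the swivel axis along the hook's -x, 2 mm below hook's origin; axes as the hook. The hook starts 0.7 to 1.6 rad from its stop; push it clockwise seen from above
- sander: bystander: green sander standing on its 104 mm disc, 118 mm high. Origin: centre of the underside
- glue: bystander: white glue bottle, 56 mm diameter, 140 mm high. Origin: centre of the underside
- block: bystander: cork sanding block 110 x 62 x 25 mm. Origin: centre of the underside
- tape: bystander: yellow and black tape measure 65 x 34 x 62 mm. Origin: centre of the underside
- mask: bystander: white dust mask, 124 mm diameter, 56 mm high. Origin: centre of the underside
- loop_grip (a point): where to grip the lantern: centre of the loop, 122 mm above its underside; grip across the two flat outer faces of the loop, 50 mm apart along y (each 10 mm wide in x); fingertips fit down to the cap, 27 mm lower; axes as the lantern
- stop_lug (a point): face of the sprung black lug, 36 mm from the axis, at rod height; +y points from hook into lug, -x to the stand's front within 0.1 rad. Lug 8 mm thick, 14 mm below to 12 mm above rod centre. Its orange-tipped screw sticks out 5 to 19 mm (feel for it) and meets the rod's flank. Then push at the seat rises about 4 N per mm: lean 12 N in all (9 to 16 is right) for half a second; more overloads it
Things that resemble listed ones, but are neither listed nor needed, are in the scene too. What is shaped like the lantern but green or purple is not meant.

How it is judged (in metres and radians):
On the way, in this order (a step that is already met when the one before it is completed fails the run):
1. the hook is pressed against its sprung stop (lug pushed back 1.3 mm or more, about 8 N at the seat) (distance of stop_lug from where it was at the start of the episode above 0.0013 m and y of hook_seat in the frame of stop_lug above -0.031 m), for 0.3 s.
2. the lantern is lifted off the bench (height (world z) of lantern above 0.02 m), for 0.2 s.
At the end, for the whole second after the job is handed in: The lantern hangs by its loop in the hook's seat (underside of the top bar within 12 mm of the seat, the hook carrying it), upright to 0.15 rad, still (under 0.05 m/s), let go, the hook left at its stop (seat under 33 mm from the plane of the lug's face) (distance between loop_top and hook_seat below 0.012 m and contact force between lantern and hook above 1.5 N and angle between lantern's own z axis and vertical below 0.15 rad and linear speed of lantern below 0.05 m/s and y of hook_seat in the frame of stop_lug above -0.033 m); the robot touches nothing.
It fails at once if the sprung stop is overloaded (lug pushed back more than 2.7 mm, about 16.5 N at the seat) (distance of stop_lug from where it was at the start of the episode above 0.0027 m).
It fails at once if the lantern is rammed against the hook (over 15 N) (contact force between lantern and hook above 15 N).
It fails at once if the lantern is knocked over (angle between lantern's own z axis and vertical above 0.6 rad).
It fails at once if the sander, glue, sanding block, tape measure or mask is shifted by more than 25 mm (distance of any of sander, glue, block, tape, mask from where it was at the start of the episode above 0.025 m).
It also fails if it takes over 72 s, if anything falls off the work surface, if the arm or the gripper's body presses on something with over 40 N, if the wrist force passes 120 N, or if a joint passes its speed limit or range.

## Working session

There is one attempt and no reset: what is moved stays moved. The work goes in short steps, Python scripts to look and compute and a tool call to move; the robot and the scene stay as the last step left them, time stands still between calls to the robot, and variables do not carry over. Pictures are saved under pics/ and viewed, at most 13 in all, crops included, and the job is handed in when it is done.

Besides the shell and the picture viewer there is one more tool, called after "Emit:" as name(argument=value, ...), one argument or row to a line, values as JSON. apply_moves: Moves the arm, as the interface text tells. Its arguments: {"type":"object","properties":{"series":{"type":"string"},"squeeze":{"type":"number"}},"required":["series"]}

```bash
mkdir -p pics; cat > h.py <<'E'
import numpy as np, cv2
from bench import sense, snapshot, hand_in, grip_depth
def save(s,n):
    np.savez(f'{n}.npz',**s); cv2.imwrite(f'pics/{n}.png',s['frame'])
def ray(s,px):
    p=cv2.undistortPoints(np.array([[px]],float),s['intrinsics'],s['dist'])[0,0]
    E=s['extrinsics']; d=E[:3,:3]@np.array([p[0],p[1],1]); return E[:3,3],d
def at(s,px):   # by depth (median 3x3)
    c,d=ray(s,px); u,v=map(int,map(round,px)); D=s['depth'][v-1:v+2,u-1:u+2]; D=D[D>0]
    return (c+d*np.median(D)).round(1) if D.size else None
def atz(s,px,z):
    c,d=ray(s,px); return (c+d*(z-c[2])/d[2]).round(1)
E
python3 - <<'E'
from h import *
print(sense(), grip_depth if not callable(grip_depth) else grip_depth())
for n in('scene','top'):
    s=snapshot(n); save(s,n+'0'); print(n,s['extrinsics'].round(2).tolist(),s['intrinsics'].tolist())
a=np.vstack([cv2.imread('pics/scene0.png')]);
E
```

```text
{'time': 0.0, 'joint_pos': array([ 5.85329720e+01,  7.51701731e+00,  8.53298647e+01, -1.09272179e-03,
        8.72596778e+01, -4.89212933e+00]), 'qd': array([-0.02947771, -0.09112864, -0.05363433, -0.0293307 , -0.00593537,
       -0.06015871]), 'joint_efforts': array([ 4.79812879e-04, -5.69420743e+01, -5.00532854e+01, -4.15276345e-04,
        1.50992721e-02,  5.72698991e-05]), 'tool_pos': array([268.11233876, 536.15477235, 230.21889879]), 'tcp_rot': array([-1.79893735e+02, -8.00002219e-03,  1.53425147e+02]), 'ft_force': array([ 1.13480134, -0.12812846, -0.74783822]), 'wrist_torque': array([-0.02504189, -0.05657254,  0.03263444]), 'grip_force': 0.0, 'finger_gap': 85.30569844253583} 18.700000000000003
scene [[-0.78, 0.47, -0.4, 1136.72], [0.62, 0.58, -0.53, 766.4], [-0.02, -0.66, -0.75, 1246.79], [0.0, 0.0, 0.0, 1.0]] [[495.2079975543663, 0.0, 249.18333688301556], [0.0, 495.2079975543663, 183.33983700085122], [0.0, 0.0, 1.0]]
top [[0.01, -0.98, 0.19, 362.62], [-1.0, -0.01, 0.0, -7.59], [-0.0, -0.19, -0.98, 1163.86], [0.0, 0.0, 0.0, 1.0]] [[352.54443211723355, 0.0, 254.10329657706254], [0.0, 352.54443211723355, 190.7147506489795], [0.0, 0.0, 1.0]]
```

View pics/scene0.png

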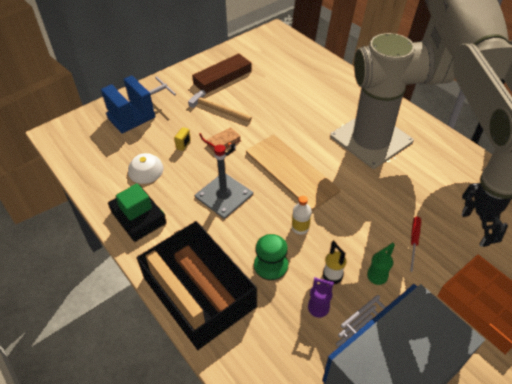

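View pics/top0.png

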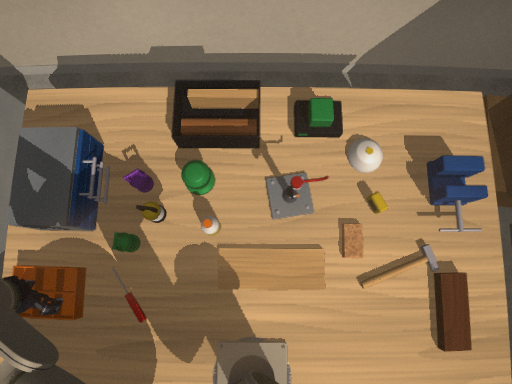

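Lantern candidates:
- yellow-capped: scene (335,262), top (152,212)
- purple: scene (320,297), top (138,180)
- green: scene (381,263), top (125,242)

I choose the yellow-capped one. The stand is at scene (223,190), top (291,195). The hook points to top (327,178), which is image right (-y). Next come close crops to check.

```bash
python3 - <<'E'
import cv2,numpy as np
s=cv2.imread('pics/scene0.png');t=cv2.imread('pics/top0.png')
def c(i,x,y,w,h,k): return cv2.resize(i[y:y+h,x:x+w],None,fx=k,fy=k,interpolation=cv2.INTER_CUBIC)
a=c(s,185,115,80,60,5);b=c(s,300,225,80,60,5);d=c(t,255,155,80,60,5);e=c(t,115,180,80,60,5)
cv2.imwrite('pics/crop1.png',np.vstack([np.hstack([a,b]),np.hstack([d,e])]))
E
```

```text
(no output)
```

View pics/crop1.png

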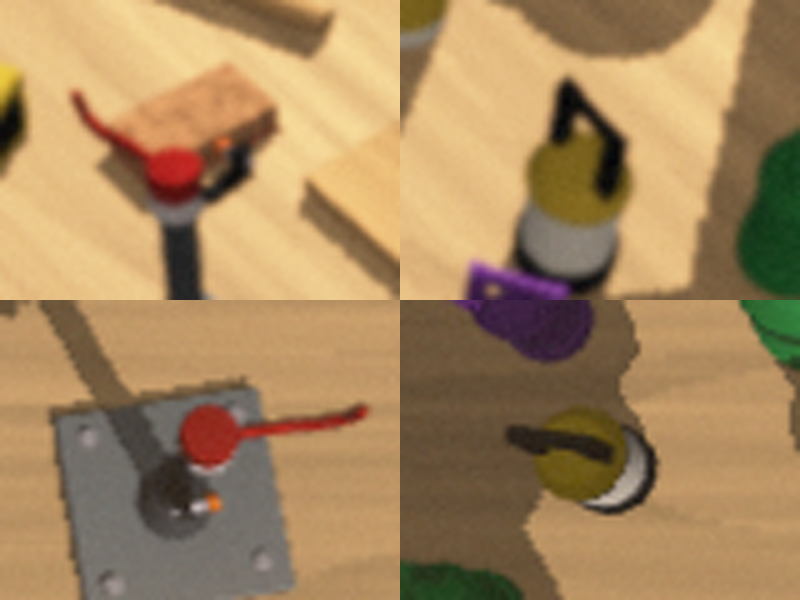

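Quadrants: the red hook points to -y, with its tip at scene (199.6,133.6) and top (327,177). The lug and orange tip are on the robot side, at scene (229,144) and top (297,195). The yellow cap and black loop are confirmed: loop ends at scene (333,242)-(344,255), top (137.5,207)-(157,210).

```bash
cat >> h.py <<'E'
def cp(off,c,k=5): return (off[0]+(c[0]+.5)/k-.5, off[1]+(c[1]+.5)/k-.5)
def tri(s,a,t,b):
    c1,d1=ray(s,a);c2,d2=ray(t,b);d1=d1/np.linalg.norm(d1);d2=d2/np.linalg.norm(d2)
    k=np.linalg.lstsq(np.c_[d1,-d2],c2-c1,rcond=None)[0]
    p,q=c1+k[0]*d1,c2+k[1]*d2; return ((p+q)/2).round(1),np.linalg.norm(p-q).round(1)
E
python3 - <<'E'
from h import *
s=dict(np.load('scene0.npz'));t=dict(np.load('top0.npz'))
A=(185,115);B=(300,225);C=(255,155);D=(115,180)
P={'hub':((A,(175,160)),(C,(210,135))),'tip':((A,(75,95)),(C,(362,111))),'orange':((A,(223,145)),(C,(213,203))),
'loopL':((B,(568,82)),None),}
for n in('hub','tip','orange'):
    a,b=P[n];print(n,tri(s,cp(*a),t,cp(*b)),at(s,cp(*a)),at(t,cp(*b)))
# loop ends: scene crop local (x-400), top crop local (x-400,y-300)
for n,a,b in(('loopend1',(168,82),(112,137)),('loopend2',(218,142),(208,152))):
    print(n,tri(s,cp(B,a),t,cp(D,b)),at(s,cp(B,a)),at(t,cp(D,b)), atz(t,cp(D,b),147))
print('plate corners z12',[atz(t,cp(C,p),12)[:2] for p in((52,112),(255,87),(295,285))],'hub z220',atz(t,cp(C,(210,135)),220), 'tip z225',atz(t,cp(C,(362,111)),225))
# point clouds: lantern and hook colours
for nm,i in(('scene',s),('top',t)):
    hsv=cv2.cvtColor(i['frame'],cv2.COLOR_BGR2HSV)
    v,u=np.mgrid[0:384,0:512]; d=i['depth']
    p=cv2.undistortPoints(np.stack([u.ravel(),v.ravel()],1).astype(float)[:,None],i['intrinsics'],i['dist'])[:,0]
    X=(np.c_[p,np.ones(len(p))]*d.ravel()[:,None])@i['extrinsics'][:3,:3].T+i['extrinsics'][:3,3]
    X=X.reshape(384,512,3); np.save(nm+'X',X)
    box={'scene':(300,380,225,285),'top':(115,195,180,240)}[nm]
    m=np.zeros((384,512),bool);m[box[2]:box[3],box[0]:box[1]]=1
    y=m&(hsv[...,0]>18)&(hsv[...,0]<32)&(hsv[...,1]>180)&(d>0)&(X[...,2]>60)
    print(nm,'cap',y.sum(),np.median(X[y],0).round(1),X[y].min(0).round(),X[y].max(0).round())
    L=m&(X[...,2]>105)&(X[...,2]<160)&(hsv[...,2]<80)
    if L.sum()>3:
        q=X[L];print('loop',len(q),q.mean(0).round(1),q.min(0).round(),q.max(0).round(),np.linalg.svd(q[:,:2]-q[:,:2].mean(0))[2][0].round(2))
E
```

```text
hub (array([ 572.3, -119.2,  224.7]), np.float64(0.7)) [ 570.4 -122.8  221. ] [ 573.  -119.5  220.5]
tip (array([ 586.4, -203. ,  225. ]), np.float64(0.5)) [ 586.4 -203.5  224.7] [ 586.5 -203.1  223.5]
orange (array([ 536.4, -121.4,  213.4]), np.float64(0.0)) [ 536.7 -121.   213.9] [ 536.4 -121.4  213.7]
loopend1 (array([514.3, 320.4, 180.2]), np.float64(26.7)) [505.9 297.9 146.9] [509.7 341.5 146.8] [509.7 341.4 147. ]
loopend2 (array([496.8, 310.8,  96.6]), np.float64(34.3)) [512.4 341.8 146.9] [507.2 295.7 104.5] [501.4 283.5 147. ]
plate corners z12 [array([634.5, -38.4]), array([ 652.9, -175.2]), array([ 518.7, -198.9])] hub z220 [ 573.1 -119.6  220. ] tip z225 [ 586.2 -202.8  225. ]
scene cap 203 [519.2 322.9  93.7] [491. 299.  82.] [537. 347. 145.]
loop 159 [512.5 342.6 132.3] [433. 297. 106.] [627. 406. 151.] [ 0.96 -0.29]
top cap 184 [501.9 315.5  93.3] [481. 292.  80.] [534. 345. 100.]
loop 119 [484.2 342.1 138.9] [415. 295. 106.] [597. 402. 152.] [-0.7   0.71]
```

Emit:
apply_moves(
  series="0 0 -0.05 -0.0623 1; 0 0 -0.05 -0.0623 1; 0 0 -0.05 -0.0623 1; 0 0 -0.05 -0.0623 1; 0 0 -0.03 -0.0623 1",
)

```text
time: 0.52
tool_pos: [268.5, 536.8, 301.7]
tcp_rot: [180.0, 0.0, -170.5]
ft_force: [0.2, 0.0, -0.5]
finger_gap: 25.4
grip_force: 0.0
```

Emit:
apply_moves(
  series="-0.0379 -0.1262 0 0 1; -0.0379 -0.1262 0 0 1; -0.0379 -0.1262 0 0 1; -0.0379 -0.1262 0 0 1; -0.0379 -0.1262 0 0 1",
)

```text
time: 0.93
tool_pos: [354.7, 357.0, 299.7]
tcp_rot: [-180.0, -0.0, -170.8]
ft_force: [0.4, -0.6, 0.7]
finger_gap: -0.2
grip_force: 0.0
```

Emit:
apply_moves(
  series="-0.0379 -0.1262 0 0 1; -0.0379 -0.1262 0 0 1; -0.0379 -0.1262 0 0 1; -0.0379 -0.1262 0 0 1; -0.0379 -0.1262 0 0 1",
)

```text
time: 1.35
tool_pos: [440.9, 179.0, 300.0]
tcp_rot: [-180.0, -0.0, -170.9]
ft_force: [-0.1, 0.4, 0.9]
finger_gap: 0.1
grip_force: 0.0
```

Emit:
apply_moves(
  series="-0.0379 -0.1262 0 0 1; -0.0379 -0.1262 0 0 1; -0.0379 -0.1262 0 0 1; -0.0379 -0.1262 0 0 1; -0.0379 -0.1262 0 0 1",
)

```text
time: 1.77
tool_pos: [527.1, 1.0, 299.9]
tcp_rot: [180.0, -0.0, -170.9]
ft_force: [0.4, 0.9, 0.9]
finger_gap: -0.2
grip_force: 0.0
```

```bash
cat >> h.py <<'E'
def need(x,y,z,yaw,n=1):
    """tool shares for n equal rows to a pose, from the measured one (shift in present axes)"""
    s=sense();p=s['tool_pos'];w=np.radians(s['tcp_rot'][2]);d=np.array([x,y,z])-p
    dy=(yaw-s['tcp_rot'][2]+180)%360-180
    X=[np.cos(w),np.sin(w),0];Y=[np.sin(w),-np.cos(w),0]
    return np.r_[d@X,d@Y,-d[2],0].round(4)/300/n+np.r_[0,0,0,-np.radians(dy)/2/n]
E
python3 - <<'E'
from h import *
s=sense();print({k:np.round(s[k],2) for k in('time','joint_pos','tool_pos','tcp_rot','ft_force','finger_gap')})
print(need(612.4,-176,195,189.1).round(4))
X=np.load('topX.npy');f=dict(np.load('top0.npz'))['frame']
for nm in('scene','top'):
    X=np.load(nm+'X.npy').reshape(-1,3)
    m=(abs(X[:,0]-509)<20)&(abs(X[:,1]-320)<32)&(X[:,2]>142)&(X[:,2]<152);q=X[m][:,:2]
    v=np.linalg.svd(q-q.mean(0))[2][0];print(nm,len(q),q.mean(0).round(1),np.degrees(np.arctan2(v[1],v[0])).round(1),np.ptp((q-q.mean(0))@v).round(1), ((q-q.mean(0))@v).min().round(1))
E
```

```text
{'time': np.float64(1.77), 'joint_pos': array([  -5.47,   -4.92,   90.74,    0.  ,   94.21, -104.59]), 'tool_pos': array([527.06,   0.97, 299.94]), 'tcp_rot': array([ 1.7999e+02, -2.0000e-02, -1.7089e+02]), 'ft_force': array([0.44, 0.86, 0.89]), 'finger_gap': np.float64(-0.23)}
[-1.874e-01 -6.275e-01  3.498e-01  1.000e-04]
scene 63 [511.  320.9] 78.9 50.0 -26.8
top 58 [509.2 320.4] -97.3 48.7 -24.3
```

Emit:
apply_moves(
  series="-0.0375 -0.1255 0 0 1; -0.0375 -0.1255 0 0 1; -0.0375 -0.1255 0 0 1; -0.0375 -0.1255 0 0 1; -0.0375 -0.1255 0 0 1",
)

```text
time: 2.18
tool_pos: [612.5, -175.9, 299.6]
tcp_rot: [180.0, -0.0, -170.9]
ft_force: [0.8, 0.3, -0.2]
finger_gap: 0.0
grip_force: 0.0
```

Emit:
apply_moves(
  series="0 0 0.1 0 1; 0 0 0.1 0 1; 0 0 0.1 0 1; 0 0 0.05 0 1; 0 0 0 0 1",
)

```text
time: 2.6
tool_pos: [609.1, -173.0, 188.8]
tcp_rot: [179.7, -0.5, -170.9]
ft_force: [-1.3, 0.2, -0.9]
finger_gap: 0.2
grip_force: 0.0
```

```bash
python3 - <<'E'
from h import *
s=snapshot('top');save(s,'top1');sc=snapshot('scene');save(sc,'sc1')
cv2.imwrite('pics/crop2.png',np.hstack([cv2.resize(i[y:y+75,x:x+100],None,fx=4,fy=4,interpolation=2) for i,x,y in((s['frame'],265,140),(sc['frame'],170,95))]))
# path: hook angle th, finger centre 62 along + off to ccw side
A=np.array([573,-119.5]);prev=None
def pose(th,off=15):
    r=np.radians(th);return A+62*np.array([np.cos(r),np.sin(r)])+off*np.array([-np.sin(r),np.cos(r)])
for th in(-80.9,-160):print(th,pose(th).round(1))
E
```

```text
-80.9 [ 597.6 -178.3]
-160 [ 519.9 -154.8]
```

View pics/crop2.png

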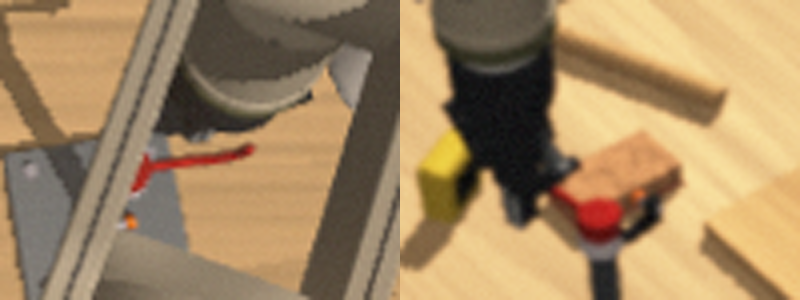

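The finger stands on the +x side of the hook, clear of it: rod at crop (150-250,150-165), gripper left-of-hub in the scene view. Now swinging the hook, with the tool turning along with it.

Emit:
apply_moves(
  series="0.015 0 0 0 1; 0.015 0 0 0 1; 0.01 0 0 0 1; 0 0 0 0 1; 0 0 0 0 1",
)

```text
time: 3.12
tool_pos: [600.5, -176.1, 196.4]
tcp_rot: [-180.0, 0.1, -170.9]
ft_force: [0.8, -0.2, -0.0]
finger_gap: 0.1
grip_force: 0.0
```

Emit:
apply_moves(
  series="0.0182 -0.0036 0 0.0436 1; 0.0182 -0.0036 0 0.0436 1; 0.0182 -0.0036 0 0.0436 1; 0.0182 -0.0036 0 0.0436 1; 0 0 0 0 1",
)

```text
time: 3.53
tool_pos: [579.0, -181.1, 196.1]
tcp_rot: [-180.0, 0.1, 168.9]
ft_force: [1.4, -0.5, -0.4]
finger_gap: 0.2
grip_force: 1.2
```

```bash
python3 - <<'E'
from h import *
s=sense();print(s['tool_pos'],s['tcp_rot'],s['ft_force'])
# expected finger pose in hook-polar terms about axis
A=np.array([573,-119.5]);w=np.radians(s['tcp_rot'][2]);d=s['tool_pos'][:2]-A
print('tool-frame rel axis',d@[np.cos(w),np.sin(w)],d@[np.sin(w),-np.cos(w)])
E
```

```text
[ 578.98828794 -181.1165796   196.06683263] [-1.79985161e+02  1.10702157e-01  1.68889424e+02] [ 1.42977968 -0.4797417  -0.3857858 ]
tool-frame rel axis -17.749756223280087 -59.30774508867509
```

Emit:
apply_moves(
  series="0.0182 -0.0036 0 0.0436 1; 0.0182 -0.0036 0 0.0436 1; 0.0182 -0.0036 0 0.0436 1; 0.0182 -0.0036 0 0.0436 1; 0 0 0 0 1",
)

```text
time: 3.95
tool_pos: [557.0, -178.3, 196.0]
tcp_rot: [180.0, 0.1, 149.1]
ft_force: [1.6, -1.8, 0.8]
finger_gap: -0.1
grip_force: 1.3
```

Emit:
apply_moves(
  series="0.0182 -0.0036 0 0.0436 1; 0.0182 -0.0036 0 0.0436 1; 0.0182 -0.0036 0 0.0436 1; 0.0182 -0.0036 0 0.0436 1; 0 0 0 0 1",
)

```text
time: 4.37
tool_pos: [537.5, -167.8, 195.9]
tcp_rot: [180.0, 0.1, 129.2]
ft_force: [3.1, -0.8, 1.5]
finger_gap: -0.2
grip_force: 1.3
```

```bash
python3 - <<'E'
from h import *
s=sense();print(s['tool_pos'],s['tcp_rot'],s['ft_force'])
A=np.array([573,-119.5]);w=np.radians(s['tcp_rot'][2]);d=s['tool_pos'][:2]-A
print('tool-frame rel axis',d@[np.cos(w),np.sin(w)],d@[np.sin(w),-np.cos(w)])
s=snapshot('top');save(s,'top2');sc=snapshot('scene');save(sc,'sc2')
cv2.imwrite('pics/crop3.png',np.hstack([cv2.resize(i[y:y+75,x:x+100],None,fx=4,fy=4,interpolation=2) for i,x,y in((s['frame'],250,150),(sc['frame'],170,105))]))
E
```

```text
[ 537.53501002 -167.82536317  195.94606262] [1.79950298e+02 7.59757817e-02 1.29217641e+02] [ 3.1166853  -0.82981526  1.4828191 ]
tool-frame rel axis -15.016694353248962 -58.03107039476453
```

View pics/crop3.png

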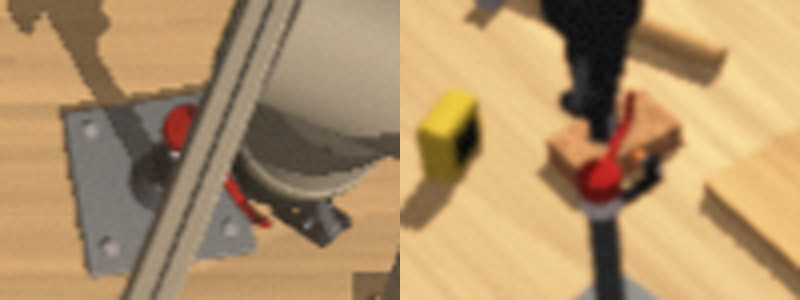

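The hook has turned: its tip is at scene (227.6,128.5), just short of the orange tip at (229.3,143).

```bash
python3 - <<'E'
from h import *
s=dict(np.load('sc2.npz'));t=dict(np.load('top2.npz'));A=np.array([573,-119.5])
for p,z,i,o in(((231,97),225,s,(170,105)),((265,224),222,t,(250,150)),((238,152),213,s,(170,105))):
    q=atz(i,cp(o,p,4),z);d=q[:2]-A;print(q,np.hypot(*d),np.degrees(np.arctan2(d[1],d[0])),at(i,cp(o,p,4)))
E
```

```text
[ 508.9 -166.7  225. ] 79.60307782994325 -143.63394672386661 [ 507.5 -168.7  222.8]
[ 506.5 -170.6  222. ] 83.86572601486259 -142.46056612616837 [ 539.9 -208.3    4. ]
[ 533.8 -125.3  213. ] 39.62675863605303 -171.5836256121843 [ 535.7 -122.6  216.1]
```

Emit:
apply_moves(
  series="0.0072 -0.002 0 0.0174 1; 0.0072 -0.002 0 0.0174 1; 0.0072 -0.002 0 0.0174 1; 0.0072 -0.002 0 0.0174 1; 0 0 0 0 1",
)

```text
time: 4.88
tool_pos: [530.6, -162.6, 195.7]
tcp_rot: [180.0, 0.1, 121.4]
ft_force: [4.2, -2.2, 0.8]
finger_gap: -0.0
grip_force: 1.6
```

Emit:
apply_moves(
  series="0.0035 -0.001 0 0.0087 1; 0.0035 -0.001 0 0.0087 1; 0.0035 -0.001 0 0.0087 1; 0 0 0 0 1; 0 0 0 0 1",
)

```text
time: 5.3
tool_pos: [527.7, -160.2, 195.4]
tcp_rot: [-180.0, 0.0, 118.2]
ft_force: [4.1, -2.2, 1.7]
finger_gap: 0.2
grip_force: 1.7
```

Emit:
apply_moves(
  series="0.0035 -0.001 0 0.0087 1; 0.0035 -0.001 0 0.0087 1; 0 0 0 0 1; 0 0 0 0 1",
)

```text
time: 5.63
tool_pos: [526.0, -158.5, 195.3]
tcp_rot: [-180.0, -0.0, 116.2]
ft_force: [2.6, -2.1, 2.0]
finger_gap: -0.1
grip_force: 1.6
```

Emit:
apply_moves(
  series="0.0035 -0.001 0 0.0087 1; 0.0035 -0.001 0 0.0087 1; 0 0 0 0 1; 0 0 0 0 1",
)

```text
time: 5.97
tool_pos: [524.6, -156.8, 195.3]
tcp_rot: [-180.0, -0.0, 114.2]
ft_force: [3.2, -2.7, 1.8]
finger_gap: 0.1
grip_force: 1.6
```

Emit:
apply_moves(
  series="0.0035 -0.001 0 0.0087 1; 0.0035 -0.001 0 0.0087 1; 0 0 0 0 1; 0 0 0 0 1",
)

```text
time: 6.3
tool_pos: [523.2, -155.1, 195.3]
tcp_rot: [-180.0, -0.0, 112.2]
ft_force: [3.1, -2.7, 0.4]
finger_gap: -0.1
grip_force: 1.5
```

Emit:
apply_moves(
  series="0.0035 -0.001 0 0.0087 1; 0.0035 -0.001 0 0.0087 1; 0 0 0 0 1; 0 0 0 0 1",
)

```text
time: 6.63
tool_pos: [521.9, -153.4, 195.3]
tcp_rot: [-180.0, -0.0, 110.2]
ft_force: [3.0, -2.9, 1.7]
finger_gap: 0.0
grip_force: 1.5
```

Emit:
apply_moves(
  series="0.0035 -0.001 0 0.0087 1; 0.0035 -0.001 0 0.0087 1; 0 0 0 0 1; 0 0 0 0 1",
)

```text
time: 6.97
tool_pos: [520.6, -151.6, 195.3]
tcp_rot: [-180.0, -0.0, 108.2]
ft_force: [2.8, -2.0, 2.0]
finger_gap: -0.0
grip_force: 1.5
```

Emit:
apply_moves(
  series="0.0035 -0.001 0 0.0087 1; 0.0035 -0.001 0 0.0087 1; 0 0 0 0 1; 0 0 0 0 1",
)

```text
time: 7.3
tool_pos: [519.4, -149.8, 195.3]
tcp_rot: [-180.0, -0.0, 106.2]
ft_force: [2.8, -2.3, 1.0]
finger_gap: -0.2
grip_force: 1.5
```

Emit:
apply_moves(
  series="0.0035 -0.001 0 0.0087 1; 0.0035 -0.001 0 0.0087 1; 0 0 0 0 1; 0 0 0 0 1",
)

```text
time: 7.63
tool_pos: [518.4, -148.2, 195.4]
tcp_rot: [180.0, 0.0, 104.2]
ft_force: [3.1, -4.1, 0.7]
finger_gap: -0.2
grip_force: 2.2
```

Emit:
apply_moves(
  series="0.002 0 0 0 1; 0 0 0 0 1; 0 0 0 0 1",
)

```text
time: 7.88
tool_pos: [518.3, -147.8, 195.4]
tcp_rot: [180.0, 0.0, 104.2]
ft_force: [3.1, -4.1, 0.8]
finger_gap: 0.3
grip_force: 2.7
```

Emit:
apply_moves(
  series="0.003 0 0 0 1; 0 0 0 0 1; 0 0 0 0 1",
)

```text
time: 8.13
tool_pos: [518.2, -147.3, 195.5]
tcp_rot: [180.0, 0.1, 104.2]
ft_force: [4.3, -5.5, -0.8]
finger_gap: 0.3
grip_force: 3.5
```

```bash
python3 - <<'E'
from h import *
s=sense();print(s['tool_pos'],s['ft_force'],s['wrist_torque'],s['joint_efforts'])
E
```

```text
[ 518.20590781 -147.32040729  195.50707816] [ 4.27411855 -5.50606343 -0.8201901 ] [-1.02416918 -0.68619483 -0.06853433] [ 2.69590147e+00 -4.76968861e+01 -4.62568688e+01  1.48727618e+00
  2.20951259e+00 -4.65371262e-02]
```

Emit:
apply_moves(
  series="0.004 0 0 0 1; 0 0 0 0 1; 0 0 0 0 1",
)

```text
time: 8.38
tool_pos: [518.0, -146.6, 195.6]
tcp_rot: [180.0, 0.1, 104.1]
ft_force: [4.8, -8.2, -0.4]
finger_gap: -0.3
grip_force: 4.5
```

Emit:
apply_moves(
  series="0.003 0 0 0 1; 0 0 0 0 1; 0 0 0 0 1",
)

```text
time: 8.63
tool_pos: [517.9, -146.1, 195.6]
tcp_rot: [180.0, 0.2, 104.1]
ft_force: [5.5, -9.8, -0.5]
finger_gap: 0.0
grip_force: 5.3
```

Emit:
apply_moves(
  series="0.0025 0 0 0 1; 0 0 0 0 1; 0 0 0 0 1; 0 0 0 0 1; 0 0 0 0 1",
)

```text
time: 9.05
tool_pos: [517.8, -145.7, 195.7]
tcp_rot: [180.0, 0.2, 104.1]
ft_force: [5.7, -11.6, -0.6]
finger_gap: 0.5
grip_force: 6.0
```

Emit:
apply_moves(
  series="0 0 0 0 1; 0 0 0 0 1; 0 0 0 0 1; 0 0 0 0 1; 0 0 0 0 1",
)

```text
time: 9.47
tool_pos: [517.8, -145.7, 195.7]
tcp_rot: [180.0, 0.2, 104.1]
ft_force: [5.1, -11.2, -1.5]
finger_gap: 0.3
grip_force: 5.9
```

Held at about 12 N for 0.8 s. Backing off, rising and looking.

Emit:
apply_moves(
  series="-0.01 0 0 0 1; -0.02 0 0 0 1; -0.05 0 0 0 1; -0.08 0 0 0 1; 0 0 -0.1 0 1",
)

```text
time: 9.88
tool_pos: [525.8, -192.1, 218.1]
tcp_rot: [-179.4, -0.4, 104.1]
ft_force: [-0.6, -0.9, -1.3]
finger_gap: 0.2
grip_force: 0.0
```

Emit:
apply_moves(
  series="0 0 -0.13 0 -1; 0 0 -0.13 0 -1; 0 0.1 0 -0.06 -1; 0 0.1 0 -0.06 -1; 0 0.1 0 -0.06 -1",
)

```text
time: 10.3
tool_pos: [613.7, -159.2, 304.1]
tcp_rot: [180.0, 0.0, 125.1]
ft_force: [0.8, -0.5, 0.1]
finger_gap: 60.4
grip_force: 0.0
```

```bash
python3 - <<'E'
from h import *
s=sense();print(s['tool_pos'],s['tcp_rot'],s['ft_force'])
s=snapshot('top');save(s,'top3');sc=snapshot('scene');save(sc,'sc3')
cv2.imwrite('pics/crop4.png',np.hstack([cv2.resize(i[y:y+75,x:x+100],None,fx=4,fy=4,interpolation=2) for i,x,y in((s['frame'],250,150),(sc['frame'],170,105))]))
E
```

```text
[ 613.69487867 -159.22900541  304.08351014] [1.79970561e+02 4.12306120e-02 1.25081027e+02] [ 0.80014985 -0.54478137  0.10120564]
```

View pics/crop4.png

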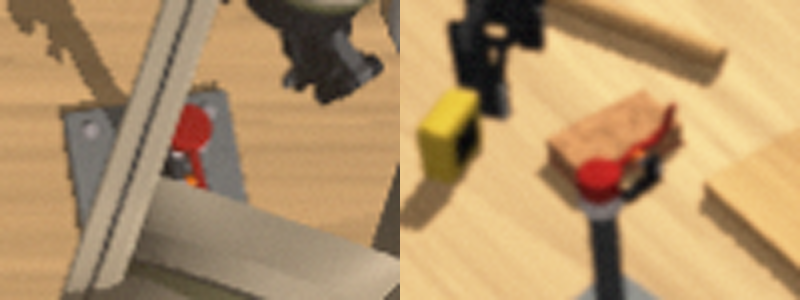

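The hook rests against the orange tip (scene tip at (238,131)). On to the lantern.

Emit:
apply_moves(
  series="0 0 0 -0.06 -1; 0 0 0 -0.06 -1; 0 0 0 -0.06 -1; 0 0 0 -0.06 -1; 0 0 0 -0.06 -1",
)

```text
time: 10.82
tool_pos: [611.8, -158.8, 302.5]
tcp_rot: [-180.0, -0.1, 159.5]
ft_force: [0.6, -0.1, 0.5]
finger_gap: 85.2
grip_force: 0.0
```

Emit:
apply_moves(
  series="0 0 0 -0.05 -1; 0 0 0 -0.05 -1; 0 0 0 0 -1",
)

```text
time: 11.07
tool_pos: [611.9, -158.8, 302.6]
tcp_rot: [180.0, -0.1, 170.9]
ft_force: [0.4, 0.7, 0.5]
finger_gap: 85.7
grip_force: 0.0
```

```bash
python3 - <<'E'
from h import *
s=sense();print(s['tool_pos'],s['tcp_rot'])
print(need(510,320.6,300,170.8,13).round(4))
E
```

```text
[ 611.85975734 -158.76966071  302.63838023] [ 1.79985700e+02 -1.09311799e-01  1.70876007e+02]
[4.530e-02 1.172e-01 7.000e-04 1.000e-04]
```

Emit:
apply_moves(
  series="0.0453 0.1172 0 0 -1; 0.0453 0.1172 0 0 -1; 0.0453 0.1172 0 0 -1; 0.0453 0.1172 0 0 -1; 0.0453 0.1172 0 0 -1",
)

```text
time: 11.48
tool_pos: [572.9, 27.2, 303.0]
tcp_rot: [-180.0, -0.1, 170.4]
ft_force: [0.9, 0.3, 0.7]
finger_gap: 85.4
grip_force: 0.0
```

Emit:
apply_moves(
  series="0.0453 0.1172 0 0 -1; 0.0453 0.1172 0 0 -1; 0.0453 0.1172 0 0 -1; 0.0453 0.1172 0 0 -1; 0.0453 0.1172 0 0 -1",
)

```text
time: 11.9
tool_pos: [534.4, 211.9, 303.1]
tcp_rot: [-180.0, -0.0, 170.4]
ft_force: [0.7, 0.6, 0.6]
finger_gap: 85.0
grip_force: 0.0
```

Emit:
apply_moves(
  series="0.0453 0.1172 0 0 -1; 0.0453 0.1172 0 0 -1; 0.0453 0.1172 0 0 -1; 0 0 0.1 0 -1; 0 0 0 0 -1",
)

```text
time: 12.32
tool_pos: [509.5, 322.1, 267.8]
tcp_rot: [-179.7, -0.4, 170.7]
ft_force: [-0.6, -1.4, -2.9]
finger_gap: 85.5
grip_force: 0.0
```

```bash
python3 - <<'E'
from h import *
s=sense();print(s['tool_pos'],s['tcp_rot'])
print('z106',need(510,320.6,106,170.8).round(4))
s=snapshot('top');save(s,'top4');sc=snapshot('scene');save(sc,'sc4')
cv2.imwrite('pics/crop5.png',np.vstack([np.hstack([cv2.resize(i[y:y+75,x:x+100],None,fx=4,fy=4,interpolation=2) for i,x,y in r]) for r in(((s['frame'],250,150),(sc['frame'],170,105)),((s['frame'],110,170),(sc['frame'],290,205)))]))
E
```

```text
[509.48817431 322.11797756 267.75685422] [-179.73600047   -0.36103258  170.65572675]
z106 [-0.0025 -0.0047  0.5392 -0.0013]
```

View pics/crop5.png

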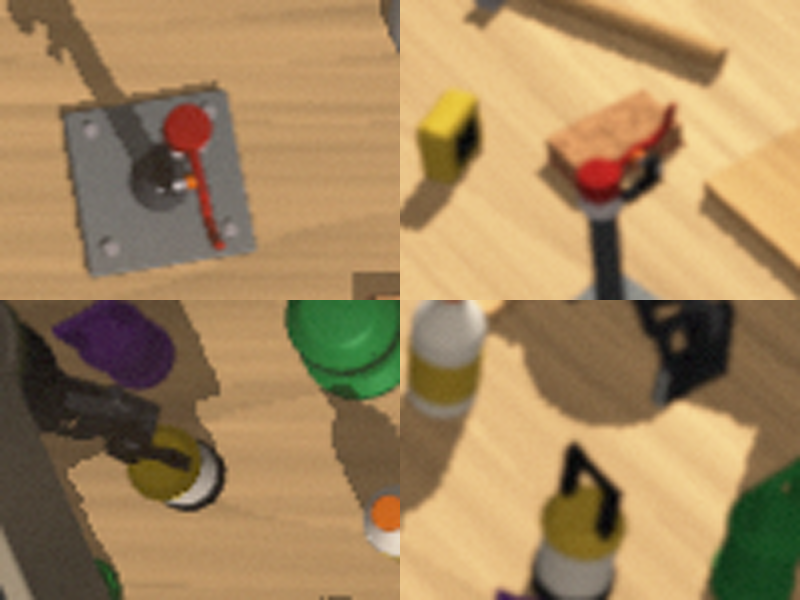

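Top-left shows the hub at top (296.9,181.9) and the hook's tip at (304.7,210.9), touching the orange tip at (297.9,195.6). Bottom row: the lantern's loop sits under the open gripper.

```bash
python3 - <<'E'
from h import *
t=dict(np.load('top4.npz'));s=dict(np.load('sc4.npz'))
o=(250,150);os=(170,105)
h=atz(t,cp(o,(188,128),4),220);q=atz(t,cp(o,(219,244),4),226);d=q-h
print('top hub',h,'tip',q,np.hypot(*d[:2]),np.degrees(np.arctan2(d[1],d[0])))
q2=atz(s,cp(os,(271,107),4),226);h2=atz(s,cp(os,(200,173),4),220);print('scene',h2,q2,np.degrees(np.arctan2(*(q2-h2)[1::-1])),'tri hub',tri(s,cp(os,(200,172),4),t,cp(o,(188,128),4)),'tri tip',tri(s,cp(os,(271,107),4),t,cp(o,(219,244),4)))
for i,p in((s,(320,285)),(t,(138,180))):print('purple',at(i,p))
E
```

```text
top hub [ 573.1 -119.6  220. ] tip [ 492.2 -138.6  226. ] 83.1012033607216 -166.7831674449377
scene [ 573.  -119.2  220. ] [ 492.8 -137.5  226. ] -167.14633837217804 tri hub (array([ 572.8, -119.5,  220.8]), np.float64(0.1)) tri tip (array([ 492.2, -138.6,  224.9]), np.float64(0.3))
purple [601.9 354.3  96. ]
purple [602.7 362.   95.5]
```

Emit:
apply_moves(
  series="0 -0.003 0.12 0 -1; 0 0 0.12 0 -1; 0 0 0.08 0 -1; 0 0 0 0 -1; 0 0 0 0 -1",
)

```text
time: 12.83
tool_pos: [512.0, 319.0, 177.4]
tcp_rot: [-179.9, -0.1, 170.5]
ft_force: [0.6, -0.1, 0.6]
finger_gap: 85.7
grip_force: 0.0
```

Emit:
apply_moves(
  series="0.0065 0.0043 0.08 0 -1; 0 0 0.08 0 -1; 0 0 0.05 0 -1; 0 0 0.034 0 -1; 0 0 0 0 -1",
)

```text
time: 13.25
tool_pos: [510.7, 321.8, 104.5]
tcp_rot: [-180.0, 0.0, 170.6]
ft_force: [0.2, 0.6, -0.5]
finger_gap: 85.5
grip_force: 0.0
```

Emit:
apply_moves(
  series="0 0 0 0 0.3; 0 0 0 0 0.3; 0 0 0 0 0.3; 0 0 0 0 0.3; 0 0 0 0 0.3",
  squeeze=30,
)

```text
time: 13.67
tool_pos: [511.6, 322.3, 106.6]
tcp_rot: [179.9, 0.2, 170.7]
ft_force: [-0.8, -2.8, 5.7]
finger_gap: 50.2
grip_force: 30.1
```

Emit:
apply_moves(
  series="0 0 0 0 1; 0 0 0 0 1; 0 0 0 0 1",
  squeeze=50,
)

```text
time: 13.92
tool_pos: [511.6, 322.3, 106.6]
tcp_rot: [179.9, 0.2, 170.7]
ft_force: [-1.4, -3.5, 7.6]
finger_gap: 49.4
grip_force: 50.5
```

Emit:
apply_moves(
  series="0 0 -0.02 0 1; 0 0 -0.04 0 1; 0 0 -0.04 0 1; 0 0 0 0 1; 0 0 0 0 1",
)

```text
time: 14.33
tool_pos: [511.3, 322.9, 136.1]
tcp_rot: [179.9, 0.2, 170.7]
ft_force: [-0.2, -0.1, -3.8]
finger_gap: 49.2
grip_force: 52.2
```

Emit:
apply_moves(
  series="0 0 -0.08 0 1; 0 0 -0.1 0 1; 0 0 -0.1 0 1; 0 0 -0.1 0 1; 0 0 -0.06 0 1",
)

```text
time: 14.75
tool_pos: [510.9, 322.7, 269.6]
tcp_rot: [179.9, 0.2, 170.7]
ft_force: [0.2, 0.4, -3.1]
finger_gap: 49.2
grip_force: 53.5
```

Emit:
apply_moves(
  series="0 0 0 -0.04 1; 0 0 0 -0.04 1; 0 0 0 -0.04 1; 0 0 0 -0.04 1; 0 0 0 -0.035 1",
)

```text
time: 15.17
tool_pos: [509.9, 322.2, 265.4]
tcp_rot: [-180.0, -0.1, -166.7]
ft_force: [0.1, -0.8, -3.8]
finger_gap: 49.7
grip_force: 53.5
```

```bash
python3 - <<'E'
from h import *
s=sense();print(s['tool_pos'],s['tcp_rot'],s['ft_force'],s['wrist_torque'],s['grip_force'],s['finger_gap'])
print(need(436.6,-151,270,193,16).round(4))
E
```

```text
[509.89623021 322.15040592 265.35507214] [-1.79989916e+02 -6.51637874e-02 -1.66708616e+02] [ 0.14010702 -0.80569157 -3.81521961] [-0.03798504 -0.0077075   0.04586485] 53.52044398743601 49.65123993942029
[ 0.0375 -0.0924 -0.001   0.0002]
```

Emit:
apply_moves(
  series="0.02 -0.05 0 0 1; 0.0375 -0.0924 0 0 1; 0.0375 -0.0924 0 0 1; 0.0375 -0.0924 0 0 1; 0.0375 -0.0924 0 0 1",
)

```text
time: 15.58
tool_pos: [488.2, 187.0, 265.3]
tcp_rot: [-180.0, -0.1, -166.9]
ft_force: [0.3, -1.0, -3.6]
finger_gap: 49.5
grip_force: 53.8
```

Emit:
apply_moves(
  series="0.0375 -0.0924 0 0 1; 0.0375 -0.0924 0 0 1; 0.0375 -0.0924 0 0 1; 0.0375 -0.0924 0 0 1; 0.0375 -0.0924 0 0 1",
)

```text
time: 16.0
tool_pos: [464.8, 39.1, 265.7]
tcp_rot: [180.0, -0.0, -166.9]
ft_force: [-0.1, -0.2, -2.5]
finger_gap: 49.3
grip_force: 53.7
```

Emit:
apply_moves(
  series="0.0375 -0.0924 0 0 1; 0.0375 -0.0924 0 0 1; 0.0375 -0.0924 0 0 1; 0.0375 -0.0924 0 0 1; 0.0375 -0.0924 0 0 1",
)

```text
time: 16.42
tool_pos: [441.3, -108.6, 265.7]
tcp_rot: [180.0, -0.0, -166.9]
ft_force: [0.5, 0.2, -3.0]
finger_gap: 49.3
grip_force: 53.7
```

Emit:
apply_moves(
  series="0.0375 -0.0924 0 0 1; 0.0175 -0.0424 0 0 1; 0 0 0 0 1; 0 0 0 0 1; 0 0 0 0 1",
)

```text
time: 16.83
tool_pos: [435.0, -149.8, 265.8]
tcp_rot: [180.0, -0.0, -166.9]
ft_force: [0.4, 0.0, -2.7]
finger_gap: 49.5
grip_force: 53.9
```

```bash
python3 - <<'E'
from h import *
s=sense();print(s['tool_pos'],s['tcp_rot'],s['ft_force'],s['wrist_torque'],s['grip_force'],s['finger_gap'])
print('down',need(436.6,-151,205,193).round(4))
t=snapshot('top');save(t,'top5');sc=snapshot('scene');save(sc,'sc5')
for n,i in(('top',t),('scene',sc)):
    v,u=np.mgrid[0:384,0:512]
    p=cv2.undistortPoints(np.stack([u.ravel(),v.ravel()],1).astype(float)[:,None],i['intrinsics'],i['dist'])[:,0]
    X=(np.c_[p,np.ones(len(p))]*i['depth'].ravel()[:,None])@i['extrinsics'][:3,:3].T+i['extrinsics'][:3,3]
    hsv=cv2.cvtColor(i['frame'],cv2.COLOR_BGR2HSV).reshape(-1,3)
    m=(np.hypot(X[:,0]-437,X[:,1]+151)<45)&(hsv[:,0]>18)&(hsv[:,0]<33)&(hsv[:,1]>170)&(X[:,2]>200)
    if m.sum():print(n,m.sum(),X[m].mean(0).round(1),X[m].max(0).round(1),X[m].min(0).round(1), 'zP95',np.percentile(X[m][:,2],90))
cv2.imwrite('pics/crop6.png',np.hstack([cv2.resize(i[y:y+90,x:x+100],None,fx=4,fy=4,interpolation=2) for i,x,y in((t['frame'],250,150),(sc['frame'],190,85))]))
E
```

```text
[ 435.00839134 -149.82923809  265.7893318 ] [ 1.79952440e+02 -8.48615277e-03 -1.66949765e+02] [ 3.8393112e-01  1.6394494e-03 -2.7366239e+00] [ 0.01364975 -0.00114     0.00059886] 53.86607633896347 49.542596391607795
down [-0.0043 -0.005   0.2026  0.0004]
top 24 [ 409.1 -146.2  248.9] [ 414.8 -138.4  257.5] [ 405.1 -156.3  242.8] zP95 253.91637494431149
scene 168 [ 442.5 -143.2  252.2] [ 463.9 -121.1  265.3] [ 416.1 -170.1  239.2] zP95 257.804992942887
```

View pics/crop6.png

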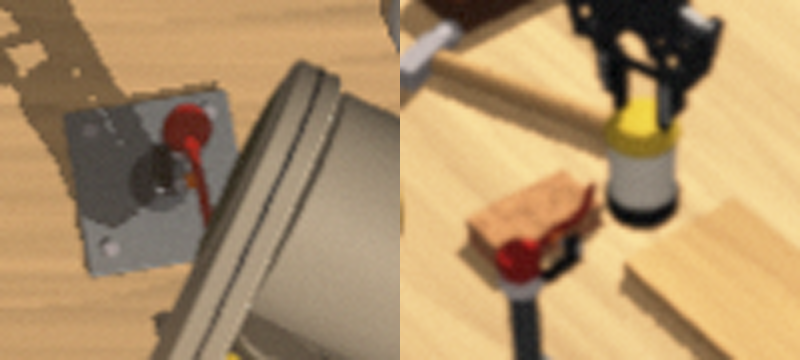

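The lantern hangs upright in the grip (cap at scene (351,118)), outside the hook's tip and on its line. Lowering to loop height.

Emit:
apply_moves(
  series="0 -0.005 0.06 0 1; 0 0 0.08 0 1; 0 0 0.06 0 1; 0 0 0.006 0 1; 0 0 0 0 1",
)

```text
time: 17.35
tool_pos: [434.7, -150.7, 203.2]
tcp_rot: [179.9, -0.1, -166.9]
ft_force: [0.5, 0.4, -2.8]
finger_gap: 48.7
grip_force: 53.8
```

```bash
python3 - <<'E'
from h import *
s=sense();print(s['tool_pos'],s['tcp_rot'],s['ft_force'])
u=np.array([-.9744,-.225]);A=[573,-119.5];d=s['tool_pos'][:2]-A;print('r',d@u,'lat',d@[.225,-.9744])
print(need(*(A+62*u),204,193).round(4))
t=snapshot('scene');save(t,'sc6')
cv2.imwrite('pics/crop7.png',cv2.resize(t['frame'][100:190,190:290],None,fx=6,fy=6,interpolation=2))
E
```

```text
[ 434.69785046 -150.74461448  203.2065093 ] [ 1.79892299e+02 -1.24205185e-01 -1.66869014e+02] [ 0.50397671  0.43297872 -2.78959738]
r 141.79165276609132 lat -0.673231294345419
[-0.2659 -0.0028 -0.0026  0.0011]
```

View pics/crop7.png

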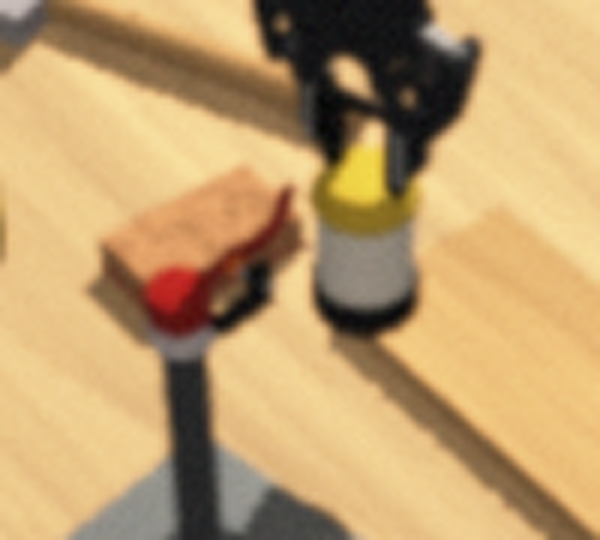

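The loop's opening faces the hook tip (crop (285,190)), with the lantern at (365,230). Sliding in slowly.

Emit:
apply_moves(
  series="-0.03 -0.0025 -0.002 0 1; -0.03 0 0 0 1; -0.03 0 0 0 1; -0.03 0 0 0 1; -0.02 0 0 0 1",
)

```text
time: 17.82
tool_pos: [478.1, -142.9, 205.4]
tcp_rot: [-180.0, 0.1, -166.9]
ft_force: [-0.1, -0.9, -2.6]
finger_gap: 49.4
grip_force: 53.9
```

Emit:
apply_moves(
  series="-0.02 0 0 0 1; -0.02 0 0 0 1; -0.02 0 0 0 1; 0 0 0 0 1; 0 0 0 0 1",
)

```text
time: 18.23
tool_pos: [494.0, -139.1, 204.7]
tcp_rot: [180.0, -0.0, -166.9]
ft_force: [0.6, 0.5, -3.0]
finger_gap: 49.1
grip_force: 53.9
```

Emit:
apply_moves(
  series="-0.02 0.004 0 0 1; -0.02 0 0 0 1; -0.015 0 0 0 1; -0.01 0 0 0 1; 0 0 0 0 1",
)

```text
time: 18.65
tool_pos: [513.3, -133.4, 204.9]
tcp_rot: [180.0, 0.0, -166.9]
ft_force: [-0.4, -0.9, -3.9]
finger_gap: 49.4
grip_force: 53.9
```

```bash
python3 - <<'E'
from h import *
s=sense();print(s['tool_pos'],s['tcp_rot'],s['ft_force'])
u=np.array([-.9744,-.225]);A=[573,-119.5];d=s['tool_pos'][:2]-A;print('r',d@u,'lat',d@[.225,-.9744])
t=snapshot('scene');save(t,'sc7')
cv2.imwrite('pics/crop8.png',cv2.resize(t['frame'][100:190,190:290],None,fx=6,fy=6,interpolation=2))
E
```

```text
[ 513.30921081 -133.36668243  204.89647463] [ 1.79999652e+02  1.04319927e-02 -1.66925927e+02] [-0.42492634 -0.94552517 -3.89802258]
r 61.28270853370149 lat 0.08126778894062675
```

View pics/crop8.png

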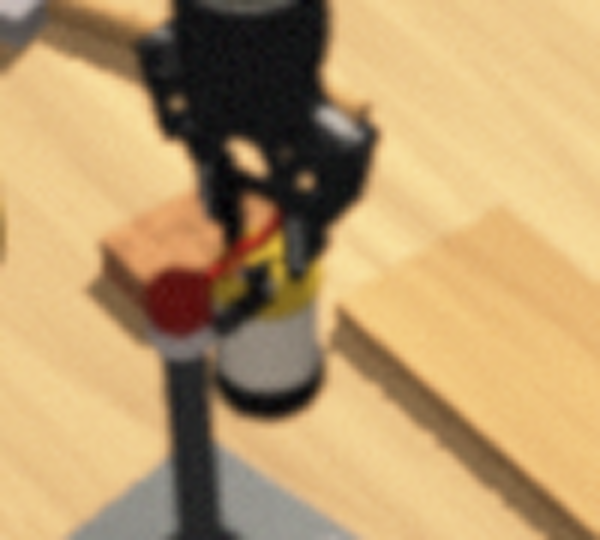

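The red rod passes through the loop. Lowering onto the seat.

Emit:
apply_moves(
  series="0 0 0.02 0 1; 0 0 0.02 0 1; 0 0 0.02 0 1; 0 0 0.01 0 1; 0 0 0 0 1",
)

```text
time: 19.12
tool_pos: [511.8, -133.3, 182.3]
tcp_rot: [179.9, -0.1, -167.0]
ft_force: [0.7, 0.3, -3.5]
finger_gap: 49.1
grip_force: 53.8
```

Emit:
apply_moves(
  series="0 0 0.007 0 1; 0 0 0 0 1; 0 0 0 0 1",
)

```text
time: 19.37
tool_pos: [512.8, -133.6, 181.9]
tcp_rot: [-180.0, 0.0, -166.9]
ft_force: [0.2, 0.0, -3.8]
finger_gap: 49.4
grip_force: 53.9
```

Emit:
apply_moves(
  series="0 0 0.004 0 1; 0 0 0 0 1; 0 0 0 0 1",
)

```text
time: 19.62
tool_pos: [512.8, -133.6, 180.7]
tcp_rot: [-180.0, 0.0, -166.9]
ft_force: [-0.3, -0.1, -2.4]
finger_gap: 49.3
grip_force: 53.9
```

Emit:
apply_moves(
  series="0 0 0.004 0 1; 0 0 0 0 1; 0 0 0 0 1",
)

```text
time: 19.87
tool_pos: [512.6, -133.5, 179.3]
tcp_rot: [180.0, -0.0, -166.9]
ft_force: [0.3, -0.3, -3.0]
finger_gap: 49.0
grip_force: 53.9
```

Emit:
apply_moves(
  series="0 0 0.003 0 1; 0 0 0 0 1; 0 0 0 0 1",
)

```text
time: 20.12
tool_pos: [512.7, -133.6, 178.5]
tcp_rot: [180.0, -0.0, -166.9]
ft_force: [0.1, -0.0, -2.4]
finger_gap: 49.0
grip_force: 53.9
```

Emit:
apply_moves(
  series="0 0 0.003 0 1; 0 0 0 0 1; 0 0 0 0 1",
)

```text
time: 20.37
tool_pos: [512.9, -133.6, 177.8]
tcp_rot: [-180.0, 0.0, -166.9]
ft_force: [-0.7, 0.4, -1.8]
finger_gap: 49.4
grip_force: 54.0
```

Emit:
apply_moves(
  series="0 0 0.002 0 1; 0 0 0 0 1; 0 0 0 0 1",
)

```text
time: 20.62
tool_pos: [512.9, -133.6, 177.3]
tcp_rot: [-180.0, 0.0, -166.9]
ft_force: [-0.7, 0.2, -0.4]
finger_gap: 49.5
grip_force: 54.0
```

The hook now carries the weight. Releasing.

Emit:
apply_moves(
  series="0 0 0 0 1; 0 0 0 0 1; 0 0 0 0 1",
  squeeze=20,
)

```text
time: 20.87
tool_pos: [512.9, -133.6, 177.2]
tcp_rot: [-180.0, 0.0, -166.9]
ft_force: [-0.0, 0.4, -0.3]
finger_gap: 49.4
grip_force: 54.1
```

Emit:
apply_moves(
  series="0 0 0 0 -0.3; 0 0 0 0 -0.5; 0 0 0 0 -0.8; 0 0 0 0 -1; 0 0 0 0 -1",
)

```text
time: 21.28
tool_pos: [512.7, -133.6, 177.0]
tcp_rot: [-180.0, -0.0, -166.9]
ft_force: [-0.2, -0.1, -0.4]
finger_gap: 85.2
grip_force: 0.0
```

```bash
python3 - <<'E'
from h import *
s=sense();print(s['tool_pos'],s['tcp_rot'],s['ft_force'],s['finger_gap'],s['grip_force'])
t=snapshot('scene');save(t,'sc8')
cv2.imwrite('pics/crop9.png',cv2.resize(t['frame'][100:190,190:290],None,fx=6,fy=6,interpolation=2))
E
```

```text
[ 512.68870047 -133.55475834  176.95434791] [-1.79999733e+02 -5.44840202e-03 -1.66947228e+02] [-0.19089111 -0.13793337 -0.36709869] 85.1886515836302 0.0
```

View pics/crop9.png

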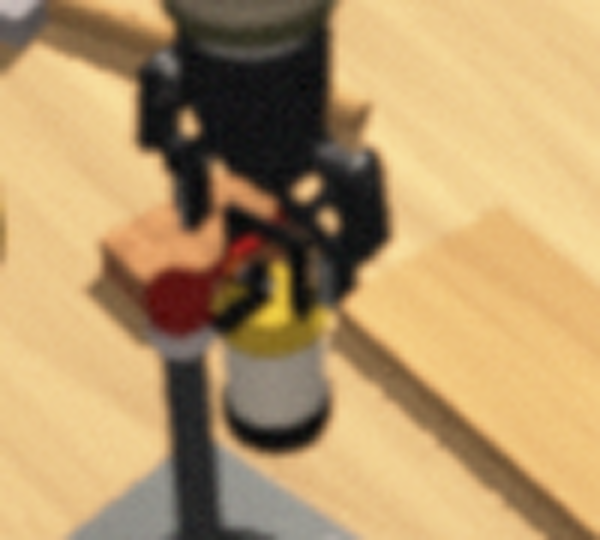

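The lantern hangs on the hook, with the fingers open and clear on both sides. Rising straight up and letting it settle.

Emit:
apply_moves(
  series="0 0 -0.03 0 -1; 0 0 -0.06 0 -1; 0 0 -0.1 0 -1; 0 0 -0.1 0 -1; 0 0 -0.1 0 -1",
)

```text
time: 21.75
tool_pos: [512.4, -133.4, 295.8]
tcp_rot: [180.0, -0.0, -166.9]
ft_force: [0.0, -0.6, 0.6]
finger_gap: 85.2
grip_force: 0.0
```

Emit:
apply_moves(
  series="0 0.1 -0.05 0 -1; 0 0.12 0 0 -1; 0 0.12 0 0 -1; 0 0.12 0 0 -1; 0 0.12 0 0 -1",
)

```text
time: 22.17
tool_pos: [472.9, 37.3, 310.0]
tcp_rot: [-180.0, 0.1, -167.0]
ft_force: [0.6, 1.0, -0.3]
finger_gap: 85.1
grip_force: 0.0
```

Emit:
apply_moves(
  series="0 0.12 0 0 -1; 0 0.12 0 0 -1; 0 0 0 0 -1; 0 0 0 0 -1; 0 0 0 0 -1",
)

```text
time: 22.58
tool_pos: [457.3, 105.9, 309.6]
tcp_rot: [-180.0, 0.0, -166.9]
ft_force: [0.0, -0.1, -1.2]
finger_gap: 85.5
grip_force: 0.0
```

Emit:
apply_moves(
  series="0 0 0 0 -1; 0 0 0 0 -1; 0 0 0 0 -1; 0 0 0 0 -1; 0 0 0 0 -1",
)

```text
time: 23.0
tool_pos: [457.3, 105.5, 308.9]
tcp_rot: [-180.0, -0.0, -167.0]
ft_force: [0.7, 0.4, 0.5]
finger_gap: 85.0
grip_force: 0.0
```

```bash
python3 - <<'E'
from h import *
t=snapshot('scene');save(t,'sc9');p=snapshot('top');save(p,'top9')
cv2.imwrite('pics/crop10.png',np.hstack([cv2.resize(i[y:y+90,x:x+100],None,fx=4,fy=4,interpolation=2) for i,x,y in((p['frame'],250,150),(t['frame'],190,100))]))
E
```

```text
(no output)
```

View pics/crop10.png

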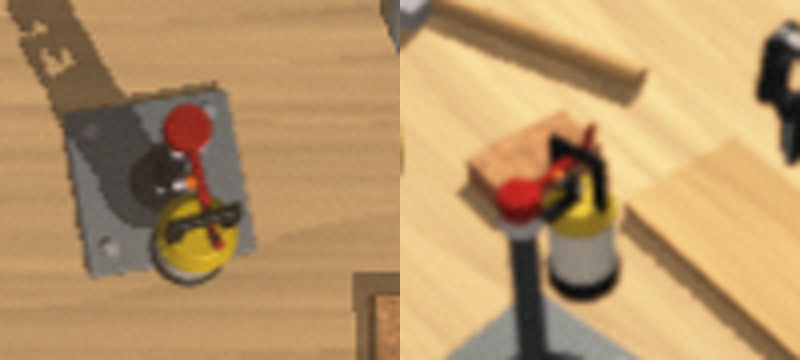

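The lantern hangs upright in the seat (top (302,205)). The hook is still at its stop, with its tip at (304.7,211) as before. I'll allow 2 s to settle, then hand in.

Emit:
apply_moves(
  series="0 0 0 0 -1; 0 0 0 0 -1; 0 0 0 0 -1; 0 0 0 0 -1; 0 0 0 0 -1",
)

```text
time: 23.52
tool_pos: [457.1, 106.1, 309.0]
tcp_rot: [180.0, -0.0, -166.9]
ft_force: [0.3, 0.5, 0.2]
finger_gap: 85.3
grip_force: 0.0
```

Emit:
apply_moves(
  series="0 0 0 0 -1; 0 0 0 0 -1; 0 0 0 0 -1; 0 0 0 0 -1; 0 0 0 0 -1",
)

```text
time: 23.93
tool_pos: [457.2, 106.1, 309.0]
tcp_rot: [-180.0, -0.0, -166.9]
ft_force: [0.1, 0.4, -0.8]
finger_gap: 85.4
grip_force: 0.0
```

Emit:
apply_moves(
  series="0 0 0 0 -1; 0 0 0 0 -1; 0 0 0 0 -1; 0 0 0 0 -1; 0 0 0 0 -1",
)

```text
time: 24.35
tool_pos: [457.2, 106.1, 309.0]
tcp_rot: [180.0, -0.0, -166.9]
ft_force: [0.4, 1.1, -0.6]
finger_gap: 85.3
grip_force: 0.0
```

Emit:
apply_moves(
  series="0 0 0 0 -1; 0 0 0 0 -1; 0 0 0 0 -1; 0 0 0 0 -1; 0 0 0 0 -1",
)

```text
time: 24.77
tool_pos: [457.2, 106.1, 309.0]
tcp_rot: [180.0, 0.0, -166.9]
ft_force: [-0.2, 0.3, -0.8]
finger_gap: 85.2
grip_force: 0.0
```

```bash
python3 - <<'E'
from h import *
a=[snapshot('scene')['frame'] for _ in range(6)]
r=np.load('sc9.npz')['frame']
print([int((cv2.absdiff(r,f)[120:190,215:265]>40).sum()) for f in a])
print(hand_in())
E
```

```text
[0, 0, 0, 0, 0, 0]
the job is handed in; nothing more can be done
None
```

I handed the job in after about 25 s on the robot's clock: I leaned the hook on its stop at about 12 N for 0.8 s, and the yellow-capped lantern now hangs upright and still on it with the hook at its stop. The hand-in reported no verdict.

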